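# Show the base of a spun dish to the inspection camera

## Robot

A 6-joint arm with a two-finger parallel gripper is mounted at the origin on the work surface. World frame = base frame: x ahead of the robot, y to its left, z up, the work surface at z = 0. Lengths are in m, angles in rad, forces in N, time in s.
With the tool pointing down it reaches from about 0.25 to 0.775 m from the base axis. Payload 4 kg.
Tool frame: the origin (TCP) lies at the very end of the fingers, on their centre line; the grasp point (between the pads) lies 19 mm behind it (robot.pinch_z is the distance from the TCP to the grasp point, in m); z points along the fingers, y is the line along which they close (so a half turn about z gives the same grasp; the last joint's range is limited). The gripper opens to 94 mm and grips with 3 to 60 N. Pads are 16 mm wide; open, the fingers measure 119 mm over their backs; the gripper's body (75 mm by 177 mm) begins 78 mm behind the grasp point.
Start: joints at [-1.208, 0.087, 1.371, -0, 1.684, -0.103], TCP at [0.247, -0.491, 0.206] pointing down, gripper open.
Joint ranges: [-3.1, 3.1], [-0.76, 2.03], [0.27, 2.55], [-1.08, 4.22], [0.17, 2.65], [-2.57, 2.57]. Speed limits (rad/s): [2.79, 2.79, 3.14, 3.14, 3.14, 3.14].

## Interface

Orientations are given as [roll, pitch, yaw] about the fixed x, y, z axes, in that order (R = Rz(yaw) Ry(pitch) Rx(roll)).
In Python, from bench import robot gives the robot as it stands.
- The arm moves only by the tool arm_command, never from a script. Its argument "targets" is one flat list of numbers, 7 for each row, row after row: the turn, a rotation vector about the tool's x, y, z in degrees, then the shift along the tool's x, y, z in mm, then the closure, from -1 (fully open) to 1 (shut). In form: [ax, ay, az, x, y, z, hand, ax, ay, az, x, y, z, hand, ...]. A call has 1 to 20 rows; each row is the pose to reach, as a shift and turn from the pose commanded when the call began, along the tool's axes at that moment; what a row does not reach only later rows make up. A row lasts 1/10 s, in which the tool goes at most 50 mm and 8.59 degrees, less where a joint would pass 70% of its speed; a pose out of reach is approached as far as the arm can. A call with a gripper value outside its range is refused whole. The fingers move at their own pace and stop on an object; the grip force is fixed at half the most. Time passes only in rows, so rows that repeat a pose let the fingers close. It gives the time, the measured TCP pose, the force, the opening and the grip force at its end, in the units of the state.
- robot.get_obs(): the state, without advancing time (a new reading comes with each control period).
- robot.snapshot(name): name is "side" or "top"; returns a dict with "color" (480x640x3 uint8, red, green, blue), "range_z" (480x640 float32, m along the optical axis (not along the pixel's ray), 0 where there is no reading), "fx", "fy", "cx", "cy" (pixels), "dist_coeffs" ([k1, k2, p1, p2, k3] as OpenCV has them; the pictures are not rectified), "T" (4x4, takes a point from camera to world coordinates). Camera axes: x right, y down, z forward; pixel columns grow to the right and rows downward; lengths in m; the calibration is good to about 2 mm. A picture is of the moment at which its call begins.
- robot.close_job(): hands the job in; it is judged then, once.
The state is a dict: "time": time; "joint_positions": joint angles; "qvel": joint speeds; "joint_torque": joint torques, N m; "tool_pos": TCP position; "ee_rot": TCP orientation; "wrist_force": force on the tool from outside, world axes, zero at the start; "wrist_torque": the same for the moment, N m; "width": finger opening in m; "finger_force": force on a finger pad.
Only numpy, scipy, OpenCV 4.12 (cv2) and the standard library are available. Lean on these libraries where they do the work, as an engineer would, in place of code of your own. Each camera call takes 0.05 s, during which the arm holds its last target. There are 200 camera calls.

## Task

Take the top dish, and only that one, off the pile of small aluminium dishes and present its underside to the inspection camera: the centre of its base at the camera's focus point, 150 mm straight out from the lens, with the base square to the lens. The metal is thin, so hold the dish by its collar with a light grip that does not dent it, and leave the rest of the pile, the camera and everything else on the table undisturbed. Finish while holding the dish still in front of the lens; do not put it down or let go.

Things in the scene. Friction and masses are not known exactly. Their poses are not given: they have to be found in the camera images.
- dish_top: Spun thin aluminium dish with two small ears: top one of a nested pile of four, mouth up, 0.05 kg. A bowl 45 mm across at the foot, 54 mm at 18 mm height, a step out, then a straight collar 66 mm across up to the rim at 44 mm. Flat ears 26 mm wide stick out 12 mm at the rim on its +y and -y sides: grip across x, on the bare collar. Origin: centre of the base; z up through the mouth.
- dish_base (a point): Centre of the underside of the top dish (its origin), 78 mm over the table at the start. The thin metal holds well at 20 to 40 N per finger; more than 50 N per finger dents it.
- dish_rim (a point): Centre of the mouth of the top dish, 44 mm above its base, level with the rim (122 mm over the table). Its collar is free to grip from 97 to 122 mm; fingertips lower than 96 mm would clamp the dish below as well.
- dish_c: Spun thin aluminium dish with two small ears: same as the top one, second in the pile; base (origin) 52 mm, rim 96 mm over the table. The bowl of each dish sits in the collar of the one below with 3 mm play, its step resting on that rim, so each stands 26 mm higher than the next and lifts off straight up.
- dish_b: Spun thin aluminium dish with two small ears: same, third in the pile; base 26 mm over the table.
- dish_a: Spun thin aluminium dish with two small ears: same, bottom of the pile, standing on the table.
- cam_stand: Fixed bench stand of the inspection camera: dark base plate 140 x 110 x 12 mm, its origin in the middle of the plate's underside; upright steel post 16 mm thick at x = +50 mm, 205 mm high; the camera overhangs the -x edge and looks to -x and up. Touch no part of it.
- cam_head: The camera on the stand: blue body 32 mm square, black lens tube and a ring light 84 mm across with a white face. Origin: centre of the lens's front face, 130 mm over the table; z is the line of sight, out of the lens, rising to the stand's -x side, 38 degrees off vertical; y is level.
- focus (a point): The camera's focus point, in free air on the line of sight 150 mm out from the lens face (248 mm over the table); its axes are those of the camera, z pointing away from the lens. The centre of the dish's base belongs here, the dish's z axis along this z, ears any way round.
- basket: Round coiled rattan basket, 172 mm across, 43 mm high, with a bigger dish standing in it; pile and basket change places between runs. Leave alone.
- basket_dish: Bigger two-eared aluminium dish, 99 mm across, 66 mm high, in the rattan basket, its rim 73 mm over the table. Leave alone.
- lid: Loose aluminium pot lid 136 mm across with a black knob, 41 mm high, lying behind the pile. Leave alone.
- tape: Roll of brown packing tape, 104 mm across, 48 mm high, lying flat on the left. Leave alone.

How it is judged:
By the outcome, as a careful person would: the job done as asked, in the order asked, and still so for the second after the job is handed in, while the arm keeps its last pose, push and grip.
It also fails if it takes over 42 s, if anything falls off the work surface, if the arm or the gripper's body presses on something with over 40 N, if the wrist force passes 120 N, or if a joint passes its speed limit or range.

## Working session

There is one attempt and no reset: what is moved stays moved. The work goes in short steps, Python scripts to look and compute and a tool call to move; the robot and the scene stay as the last step left them, time stands still between calls to the robot, and variables do not carry over. Pictures are saved under pics/ and viewed, at most 10 in all, crops included, and the job is handed in when it is done.

Besides the shell and the picture viewer there is one more tool, called after "Call:" as name(argument=value, ...) on one line, values as JSON. arm_command: Moves the arm, as the interface text tells. Its arguments: {"type":"object","properties":{"targets":{"type":"array"}},"required":["targets"]}

```bash
ls; mkdir -p pics
python3 - <<'E'
from bench import robot
import cv2,pickle
print(robot.get_obs(), robot.pinch_z)
for n in("top","side"):
    s=robot.snapshot(n); pickle.dump(s,open(n+".pkl","wb")); cv2.imwrite(f"pics/{n}0.png",s["color"][...,::-1])
    print(n,s["fx"],s["fy"],s["cx"],s["cy"],s["dist_coeffs"],s["T"])
E
```

```text
pics
{'time': 0.0, 'joint_positions': array([-1.20807429e+00,  8.79415473e-02,  1.37221537e+00, -1.94808261e-05,
        1.68362765e+00, -1.03077743e-01]), 'qvel': array([-1.25928587e-03,  9.24096317e-04, -6.79257621e-04,  1.11888604e-03,
        6.81501063e-04, -1.34577303e-05]), 'joint_torque': array([ 2.20525567e-04, -3.40176165e+01, -3.02428865e+01,  7.17449281e-02,
        3.26940045e-02, -1.56850183e-04]), 'tool_pos': array([ 0.24683065, -0.49088842,  0.20433128]), 'ee_rot': array([-3.13941038e+00, -2.06278388e-04,  4.65797385e-01]), 'wrist_force': array([0.42123045, 0.22015125, 0.20574797]), 'wrist_torque': array([ 0.04712903, -0.00779141,  0.03191025]), 'finger_force': 0.0, 'width': 0.09418268359128543} 0.0188
top 463.98753305339 463.98753305339 312.14819482473524 233.5380771926176 [-0.03972326  0.          0.          0.          0.        ] [[-0.02425097 -0.98142085  0.1903287   0.42227879]
 [-0.99965725  0.02568458  0.00506875  0.0724632 ]
 [-0.00986309 -0.19014054 -0.98170734  1.14205133]
 [ 0.          0.          0.          1.        ]]
side 437.16996705210255 437.16996705210255 316.47187543403146 236.51541998791853 [-0.07771099  0.          0.          0.          0.        ] [[ 0.99713924 -0.02190067  0.07234425  0.56908101]
 [-0.07347889 -0.50530047  0.85980945 -0.78371638]
 [ 0.01772518 -0.86266552 -0.50546417  0.69459333]
 [ 0.          0.          0.          1.        ]]
```

View pics/top0.png

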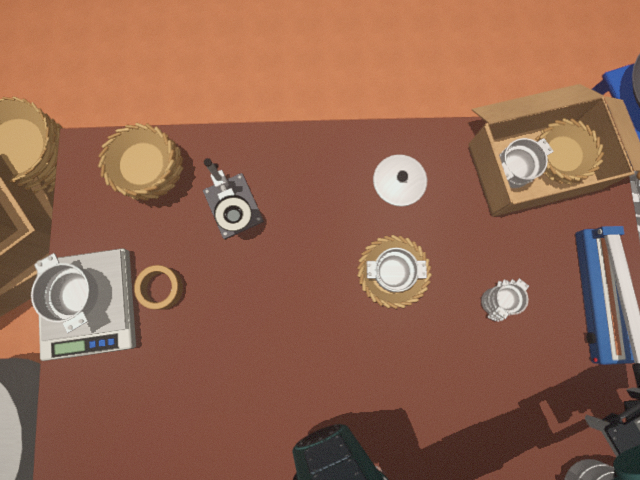

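View pics/side0.png

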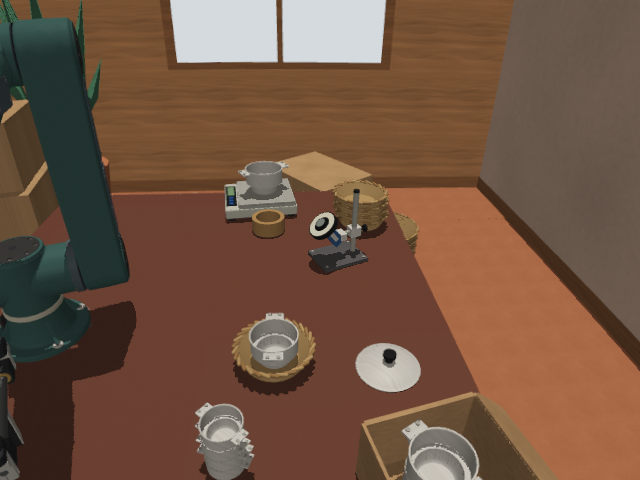

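The top view shows the pile at about (508,297) and the inspection camera's ring light at (233,214), with its post toward the upper left (210,165). I'll enlarge both.

Run:
```python
import cv2,pickle,numpy as np
t=pickle.load(open("top.pkl","rb"));s=pickle.load(open("side.pkl","rb"))
def c(i,x,y,w,h,k): return cv2.resize(i[y:y+h,x:x+w,::-1],(w*k,h*k),interpolation=cv2.INTER_CUBIC)
a=np.hstack([c(t["color"],475,270,66,60,6),c(t["color"],195,150,66,100,6)[:600][:360*1]]) if 0 else None
A=c(t["color"],478,268,57,57,7);B=c(t["color"],193,150,80,96,6)
cv2.imwrite("pics/c1.png",np.hstack([np.pad(A,((0,576-399),(0,0),(0,0)))[:, :315] if 0 else cv2.copyMakeBorder(c(t["color"],478,268,53,57,6),0,576-342,0,0,0),B]))
cv2.imwrite("pics/c2.png",np.hstack([cv2.copyMakeBorder(c(s["color"],190,398,66,82,5),0,90,0,0,0),c(s["color"],300,180,80,100,5)]))
```

```text
(no output)
```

View pics/c1.png

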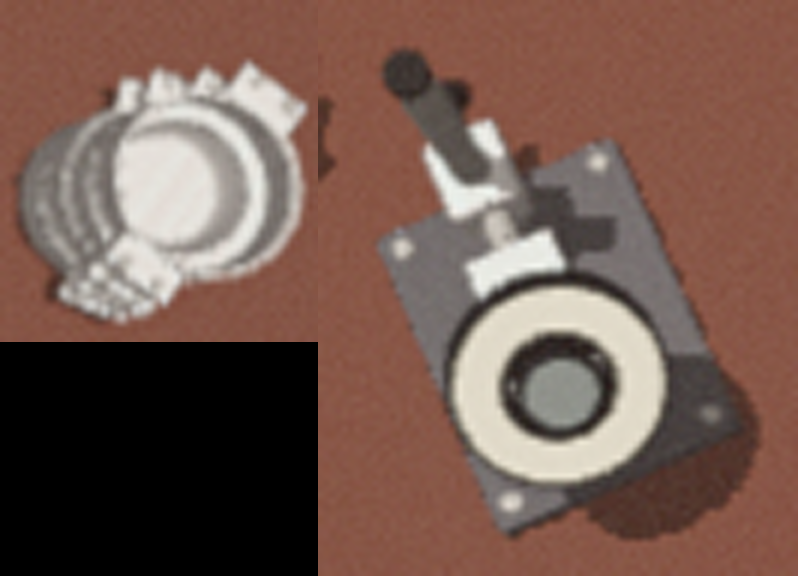

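View pics/c2.png

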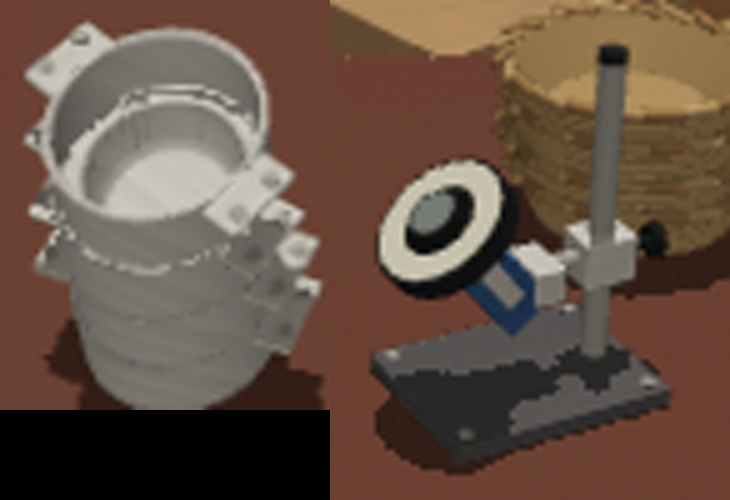

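c1 (6x, offset (478,268) for the pile): the rim centre is at about (208,186) and the ears are at (267,98) and (147,270). In the stand half (offset (193,150)), the plate corners are at (380,245), (612,140), (742,425) and (510,535), and the lens is at (559,386). c2 shows the ring face and nested pile clearly: lens at (437,217), top ears at (70,60) and (250,193). I'll measure with those and depth.

```bash
cat > h.py <<'E'
import numpy as np,cv2,pickle
from scipy.spatial.transform import Rotation as Rn
def rays(s,uv):
    K=np.array([[s["fx"],0,s["cx"]],[0,s["fy"],s["cy"]],[0,0,1]])
    p=cv2.undistortPoints(np.array(uv,float).reshape(-1,1,2),K,np.array(s["dist_coeffs"]))[:,0]
    return s["T"][:3,3],np.c_[p,np.ones(len(p))]@s["T"][:3,:3].T
def atz(s,uv,z):
    o,d=rays(s,uv); return o+d*((z-o[2])/d[:,2])[:,None]
def cloud(s,x0,y0,x1,y1):
    v,u=np.mgrid[y0:y1,x0:x1]; uv=np.c_[u.ravel(),v.ravel()]
    z=s["range_z"][uv[:,1],uv[:,0]]; o,d=rays(s,uv); k=z>0
    return (o+d*z[:,None])[k],s["color"][uv[:,1],uv[:,0]][k].astype(int)
def tri(s1,p1,s2,p2):
    o1,d1=rays(s1,[p1]);o2,d2=rays(s2,[p2]);d1=d1[0];d2=d2[0]
    a=np.linalg.lstsq(np.c_[d1,-d2],o2-o1,rcond=None)[0]
    q1=o1+a[0]*d1;q2=o2+a[1]*d2;return (q1+q2)/2,np.linalg.norm(q1-q2)
def circ(P):
    A=np.c_[2*P[:,:2],np.ones(len(P))];c=np.linalg.lstsq(A,(P[:,:2]**2).sum(1),rcond=None)[0]
    return c[:2],np.sqrt(c[2]+c[:2]@c[:2])
E
cat > m.py <<'E'
from h import *
t=pickle.load(open("top.pkl","rb"));s=pickle.load(open("side.pkl","rb"))
f=lambda X,Y,ox,oy,k:((X+.5)/k-.5+ox,(Y+.5)/k-.5+oy)
A=lambda X,Y:f(X,Y,478,268,6);B=lambda X,Y:f(X-318,Y,193,150,6);C=lambda X,Y:f(X,Y,190,398,5);D=lambda X,Y:f(X-330,Y,300,180,5)
print("rim px",atz(t,[A(208,186)],.122))
e=atz(t,[A(267,98),A(147,270)],.122);print("ears top",e,e.mean(0),np.degrees(np.arctan2(*(e[0]-e[1])[1::-1])))
e=atz(s,[C(70,60),C(250,193)],.122);print("ears side",e,e.mean(0),np.degrees(np.arctan2(*(e[0]-e[1])[1::-1])))
for n,S,b in(("top",t,(478,268,535,325)),("side",s,(190,395,262,480))):
    P,c=cloud(S,*b);q=P[(P[:,2]>.117)&(P[:,2]<.128)];
    for i in range(4):
        m,r=circ(q); d=abs(np.hypot(*(q[:,:2]-m).T)-.033);q=q[d<.008-.001*i] if len(q[d<.008-.001*i])>8 else q
    print(n,"rim fit",m,r,len(q),"zmax",np.sort(P[:,2])[-5:])
p=atz(t,[B(380,245),B(612,140),B(742,425),B(510,535)],.012);print("plate",p,p.mean(0))
for a,b in((p[0]-p[3]),(p[1]-p[2])): pass
E
sed -i '$d' m.py
cat >> m.py <<'E'
for v in(p[0]-p[3],p[1]-p[2],p[0]-p[1],p[3]-p[2]): print(np.linalg.norm(v),np.degrees(np.arctan2(v[1],v[0])))
print("lens tri",tri(t,B(559,386),s,D(438,217)),"glass",tri(t,B(562,394),s,D(432,213)))
print("ring tri",tri(t,B(558,381),s,D(441,222)))
for n,S,b in(("top",t,(208,185,262,245)),("side",s,(305,205,350,245))):
    P,c=cloud(S,*b);k=(c.min(1)>170)&(c.max(1)-c.min(1)<60)&(P[:,2]>.08);q=P[k]
    for i in range(5):
        m=q.mean(0);w=np.linalg.svd(q-m)[2][2];w*=np.sign(w[2]);d=abs((q-m)@w);q=q[d<max(.003,2*np.median(d))] 
    print(n,"ring",m,(q.max(0)+q.min(0))/2,w,np.degrees(np.arccos(w[2])),np.degrees(np.arctan2(w[1],w[0])),len(q))
E
python3 m.py
```

```text
rim px [[ 0.4636168  -0.35658424  0.122     ]]
ears top [[ 0.49496428 -0.38174731  0.122     ]
 [ 0.4340868  -0.33118616  0.122     ]] [ 0.46452554 -0.35646674  0.122     ] -39.710967292329585
ears side [[ 0.43649682 -0.33294651  0.122     ]
 [ 0.49571603 -0.38270974  0.122     ]] [ 0.46610643 -0.35782813  0.122     ] 139.95891079730504
top rim fit [ 0.46472328 -0.35536908] 0.03356900052735858 197 zmax [0.12670324 0.12677342 0.12728339 0.12759006 0.12820511]
side rim fit [ 0.46597226 -0.35708394] 0.03340264884680411 363 zmax [0.12427282 0.12442059 0.12451506 0.12459299 0.12484421]
plate [[0.76011595 0.35286284 0.012     ]
 [0.80370996 0.25460965 0.012     ]
 [0.67794617 0.19962042 0.012     ]
 [0.63387613 0.296043   0.012     ]] [0.71891205 0.27578398 0.012     ]
0.1384376620215567 24.23224387134905
0.13726013956451247 23.61697594266865
0.10749012680134762 113.92640690203332
0.10601642704835863 114.56281904907847
lens tri (array([0.6688555 , 0.25567184, 0.12589157]), np.float64(0.00037633804600431043)) glass (array([0.66514342, 0.25391455, 0.12933644]), np.float64(7.955055198418782e-05))
ring tri (array([0.67115015, 0.25666587, 0.12234068]), np.float64(0.0013825943545217473))
top ring [0.67933065 0.26006577 0.11991167] [0.6935014  0.26176751 0.11561327] [0.24508149 0.10329945 0.96398355] 15.424114481205557 22.854946498096446 634
side ring [0.67793537 0.25820224 0.11880085] [0.69607735 0.26092516 0.1142584 ] [0.17163611 0.0998891  0.98008327] 11.454341337204639 30.198629570425755 261
```

```bash
cat >> h.py <<'E'
def delta(o,pos,R):
    R0=Rn.from_euler("xyz",o["ee_rot"]); 
    rv=np.degrees((R0.inv()*R).as_rotvec()); sh=R0.inv().apply(np.array(pos)-o["tool_pos"])*1e3
    print("turn",rv.round(2),"shift",sh.round(1)); return rv,sh
E
python3 - <<'E'
from h import *
from bench import robot
o=robot.get_obs()
delta(o,[.4653,-.3565,.19],Rn.from_euler("xyz",[180,0,-39.8],degrees=True))
E
```

```text
turn [-1.100e-01  5.000e-02  6.649e+01] shift [255.6 -22.   14.5]
```

Call:
arm_command(targets=[0,0,8,30,-2,0,-1,0,0,16,60,-5,0,-1,0,0,24,90,-8,0,-1,0,0,32,125,-10,0,-1,0,0,40,160,-13,2,-1,0,0,48,190,-16,5,-1,0,0,56,220,-19,8,-1,0,0,63,245,-21,12,-1,0,0,66.5,255.6,-22,14.5,-1,0,0,66.5,255.6,-22,14.5,-1,0,0,66.5,255.6,-22,14.5,-1,0,0,66.5,255.6,-22,14.5,-1])

```text
time: 1.3
tool_pos: [0.4649, -0.3575, 0.191]
ee_rot: [3.141, 0.0, -0.695]
wrist_force: [-0.4, -0.2, -0.1]
width: 0.0942
finger_force: 0.0
```

Run:
```python
from h import *
from bench import robot
o=robot.get_obs();print(o["tool_pos"],np.degrees(o["ee_rot"]),o["joint_positions"],o["qvel"].round(3),o["width"],o["wrist_force"])
s=robot.snapshot("side");t=robot.snapshot("top")
k=lambda i,x,y,w,h,n:cv2.resize(i["color"][y:y+h,x:x+w,::-1],(w*n,h*n),interpolation=cv2.INTER_CUBIC)
cv2.imwrite("pics/p2.png",np.hstack([k(s,160,310,130,170,3),k(t,440,220,130,170,3)]))
delta(o,[.4653,-.3565,.1005],Rn.from_euler("xyz",[180,0,-39.8],degrees=True))
```

```text
[ 0.46486923 -0.3574971   0.1910352 ] [ 1.79976293e+02  3.63127292e-03 -3.98136853e+01] [-7.51983076e-01  1.71621251e-01  1.30515587e+00 -4.18549382e-04
  1.66485519e+00  1.51365383e+00] [-0.005 -0.004 -0.003  0.001 -0.003  0.004] 0.09416573091519928 [-0.38688389 -0.16377214 -0.14935435]
turn [ 0.02  0.   -0.01] shift [-0.3 -1.1 90.5]
```

View pics/p2.png

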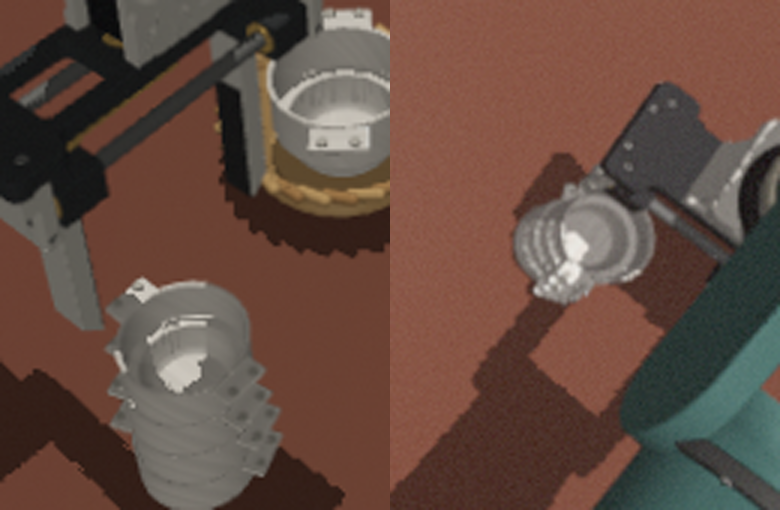

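The fingers straddle the collar line at right angles to the ears of the top dish, with the pile undisturbed. Next I descend and close.

Call:
arm_command(targets=[0,0,0,0,-0.5,20,-1,0,0,0,0,-1,40,-1,0,0,0,0,-1,58,-1,0,0,0,0,-1,72,-1,0,0,0,0,-1,82,-1,0,0,0,0,-1,88,-1,0,0,0,0,-1,90,-1,0,0,0,0,-1,90.5,-1,0,0,0,0,-1,90.5,-1,0,0,0,0,-1,90.5,-1])

```text
time: 2.4
tool_pos: [0.4665, -0.3565, 0.1013]
ee_rot: [3.141, -0.002, -0.695]
wrist_force: [0.0, -0.1, -0.1]
width: 0.0939
finger_force: 0.0
```

Call:
arm_command(targets=[0,0,0,0,0,0,-0.8,0,0,0,0,0,0,-0.6,0,0,0,0,0,0,-0.5,0,0,0,0,0,0,-0.45,0,0,0,0,0,0,-0.4,0,0,0,0,0,0,-0.35,0,0,0,0,0,0,-0.2,0,0,0,0,0,0,0,0,0,0,0,0,0,0.5,0,0,0,0,0,0,1,0,0,0,0,0,0,1,0,0,0,0,0,0,1])

```text
time: 3.6
tool_pos: [0.4661, -0.3563, 0.1005]
ee_rot: [3.141, -0.0, -0.695]
wrist_force: [-0.5, 0.2, 0.6]
width: 0.0658
finger_force: 30.0
```

Gripped at 30 N with a width of 65.8 mm. Now I lift straight up, slowly at first.

Call:
arm_command(targets=[0,0,0,0,0,-2,1,0,0,0,0,0,-6,1,0,0,0,0,0,-11,1,0,0,0,0,0,-17,1,0,0,0,0,0,-24,1,0,0,0,0,0,-32,1,0,0,0,0,0,-42,1,0,0,0,0,0,-54,1,0,0,0,0,0,-68,1,0,0,0,0,0,-84,1,0,0,0,0,0,-100,1,0,0,0,0,0,-118,1,0,0,0,0,0,-136,1,0,0,0,0,0,-154,1,0,0,0,0,0,-170,1,0,0,0,0,0,-184,1,0,0,0,0,0,-194,1,0,0,0,0,0,-200,1,0,0,0,0,0,-200,1,0,0,0,0,0,-200,1])

```text
time: 5.6
tool_pos: [0.466, -0.3561, 0.2998]
ee_rot: [-3.142, 0.001, -0.695]
wrist_force: [-0.3, 0.0, -0.3]
width: 0.0655
finger_force: 30.0
```

Run:
```python
from h import *
from bench import robot
o=robot.get_obs();print(o["tool_pos"],np.degrees(o["ee_rot"]),o["joint_positions"],o["finger_force"])
s=robot.snapshot("side");pickle.dump(s,open("side2.pkl","wb"))
t=robot.snapshot("top");pickle.dump(t,open("top2.pkl","wb"))
cv2.imwrite("pics/p3.png",s["color"][...,::-1])
w=Rn.from_euler("z",24.1,degrees=True).apply([-np.sin(np.radians(38)),0,np.cos(np.radians(38))])
F=np.array([.6645,.2537,.13])+.15*w; print("focus",F)
q1=np.degrees(-.752)
for yaw in(0,15,30,45):   # tool orientation: swing about z by yaw change then tilt w/ minimal rotation
    R=Rn.from_euler("xyz",[180,0,yaw],degrees=True); ax=np.cross([0,0,1],w);ax/=np.linalg.norm(ax)
    Rf=Rn.from_rotvec(ax*np.radians(38))*R
    print(yaw); 
    delta(o,F+.0225*w+np.array([0,0,.06]),R); delta(o,F+.0225*w,Rf)
```

```text
[ 0.4660184  -0.3560847   0.29983008] [-1.79998135e+02  6.51169826e-02 -3.98129393e+01] [-7.49103700e-01  1.73125611e-01  1.08962717e+00 -3.05605886e-05
  1.87997647e+00  1.51655024e+00] 29.983086003921926
focus [0.58020047 0.215991   0.24820161]
0
turn [-2.000e-02  6.000e-02 -3.981e+01] shift [-284.7 -500.1  -25.8]
turn [ 26.9   27.93 -38.34] shift [-284.6 -500.1   34.2]
15
turn [-3.000e-02  6.000e-02 -5.481e+01] shift [-284.7 -500.1  -25.8]
turn [ 23.43  31.76 -52.74] shift [-284.6 -500.1   34.2]
30
turn [-4.000e-02  6.000e-02 -6.981e+01] shift [-284.7 -500.1  -25.8]
turn [ 19.54  35.37 -67.12] shift [-284.6 -500.1   34.2]
45
turn [-5.000e-02  5.000e-02 -8.481e+01] shift [-284.7 -500.1  -25.8]
turn [ 15.2   38.74 -81.46] shift [-284.6 -500.1   34.2]
```

View pics/p3.png

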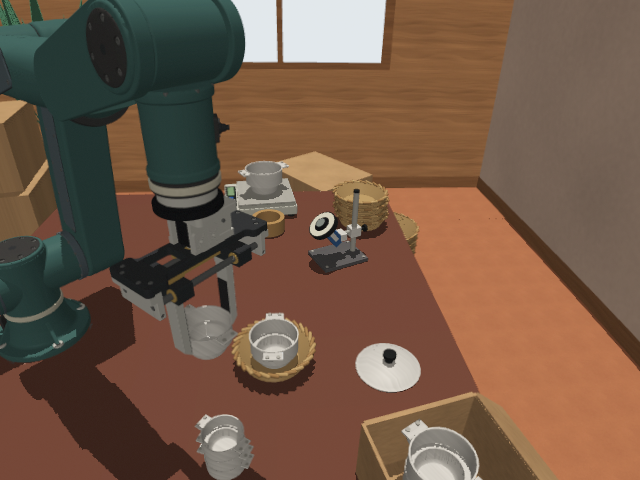

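One dish is held and three remain nested at (225,447). Next I carry it to a point 60 mm above the goal, still upright.

Call:
arm_command(targets=[0,0,-0.5,-3,-5,-0.3,1,0,0,-2,-10,-17,-1,1,0,0,-4,-21,-37,-2,1,0,0,-7,-36,-64,-3,1,0,0,-10.5,-54,-95,-5,1,0,0,-14.5,-75,-132,-7,1,0,0,-19,-98,-172,-9,1,0,0,-23.5,-122,-214,-11,1,0,0,-28,-146,-256,-13,1,0,0,-32.5,-169,-297,-15,1,0,0,-37,-192,-337,-17,1,0,0,-41,-213,-374,-19,1,0,0,-45,-233,-409,-21,1,0,0,-48,-250,-439,-23,1,0,0,-51,-264,-464,-24,1,0,0,-53,-275,-483,-25,1,0,0,-54.5,-282,-496,-25.5,1,0,0,-55,-285,-500,-26,1,0,0,-55,-285,-500,-26,1,0,0,-55,-285,-500,-26,1])

```text
time: 7.7
tool_pos: [0.5672, 0.2096, 0.3266]
ee_rot: [3.141, 0.0, 0.264]
wrist_force: [-0.2, 0.0, -1.0]
width: 0.0654
finger_force: 30.0
```

```bash
cat > g.py <<'E'
from h import *
from bench import robot
o=robot.get_obs();print(o["tool_pos"],np.degrees(o["ee_rot"]),o["joint_positions"],o["finger_force"])
w=Rn.from_euler("z",24.1,degrees=True).apply([-np.sin(np.radians(38)),0,np.cos(np.radians(38))])
F=np.array([.6645,.2537,.13])+.15*w
R=Rn.from_euler("xyz",[180,0,15],degrees=True); ax=np.cross([0,0,1],w);ax/=np.linalg.norm(ax)
Rf=Rn.from_rotvec(ax*np.radians(38))*R
E
python3 - <<'E'
from g import *
delta(o,F+.0225*w,Rf)
# refine lens/ring with the arm-free early pictures: per-view ring ellipse
for n,b in(("top",(205,180,265,250)),("side",(300,200,350,250))):
    S=pickle.load(open(n+".pkl","rb"));x0,y0,x1,y1=b
    c=S["color"][y0:y1,x0:x1].astype(int);m=((c.min(2)>150)).astype(np.uint8)
    nn,l,st,ce=cv2.connectedComponentsWithStats(m);i=1+np.argmax(st[1:,4])
    cs,_=cv2.findContours((l==i).astype(np.uint8),cv2.RETR_CCOMP,cv2.CHAIN_APPROX_NONE)
    for k in cs:
        if len(k)>8: print(n,len(k),cv2.fitEllipse(k),np.array(cv2.fitEllipse(k)[0])+[x0,y0])
E
```

```text
[0.5672313  0.20960119 0.3266183 ] [1.79969899e+02 3.48091496e-03 1.51281035e+01] [ 2.60525914e-01  2.23943217e-01  9.76823156e-01 -5.63736859e-04
  1.94088514e+00  1.56708312e+00] 29.98303154949099
turn [ 6.   37.53  0.13] shift [ 0.5 -0.7 60.7]
top 93 ((27.686504364013672, 33.5961799621582), (31.093448638916016, 34.12263488769531), 82.22727966308594) [232.68650436 213.59617996]
top 58 ((27.624675750732422, 33.94966506958008), (19.97702407836914, 21.338027954101562), 80.66502380371094) [232.62467575 213.94966507]
side 62 ((21.587472915649414, 23.682209014892578), (16.936674118041992, 26.974218368530273), 47.62120819091797) [321.58747292 223.68220901]
side 44 ((21.433801651000977, 23.426000595092773), (12.45909309387207, 18.122108459472656), 46.7447509765625) [321.43380165 223.4260006 ]
```

Run:
```python
from g import *
t=pickle.load(open("top.pkl","rb"));s=pickle.load(open("side.pkl","rb"))
p,e=tri(t,(232.65,213.75),s,(321.5,223.55));print(p,e)
L=p+w*(.13-p[2])/w[2];print("lens",L,"focus",L+.15*w)
# dish slip: base centre of held dish earlier vs. tcp, from top2 rim fit
t2=pickle.load(open("side2.pkl","rb"))
P,c=cloud(t2,170,290,240,365);q=P[(P[:,2]>.27)&(P[:,2]<.33)]
print(len(q),q.min(0),q.max(0))
```

```text
[0.5672313  0.20960119 0.3266183 ] [1.79969899e+02 3.48091496e-03 1.51281035e+01] [ 2.60525914e-01  2.23943217e-01  9.76823156e-01 -5.63736859e-04
  1.94088514e+00  1.56708312e+00] 29.98303154949099
[0.66976106 0.25627416 0.12383463] 0.00035175904476643046
lens [0.66536402 0.25430727 0.13      ] focus [0.58106449 0.21659827 0.24820161]
2514 [ 0.43114024 -0.39866501  0.27610985] [ 0.50726222 -0.31781465  0.32994155]
```

Call:
arm_command(targets=[0.5,2.5,0,0,0,0,1,1,6,0,0,0,0,1,1.7,11,0,0,0,0,1,2.6,16.5,0,0,0,0,1,3.5,22,0,0,0,0,1,4.4,27.5,0,0,0,0,1,5.2,32.5,0,0,0,0,1,5.8,36,0,0,0,0,1,6,37.5,0,0,0,0,1,6,37.5,0,0,0,0,1,6,37.5,0,0,0,0,1])

```text
time: 8.8
tool_pos: [0.5672, 0.2094, 0.3268]
ee_rot: [-3.019, -0.653, 0.222]
wrist_force: [0.6, -0.0, -0.1]
width: 0.0658
finger_force: 30.0
```

Run:
```python
from g import *
F=np.array([.5808,.2164,.2482]);delta(o,F+.0227*w,Rf)
```

```text
[0.56723502 0.20939303 0.32679024] [-173.00168806  -37.41592294   12.74152226] [ 0.1701925  -0.27962911  1.61424158  0.16746113  1.16485311  1.4622032 ] 29.982098566833884
turn [-0.03  0.04  0.1 ] shift [-36.    4.9  48.6]
```

Call:
arm_command(targets=[0,0,0,-2,0.3,3,1,0,0,0,-6,0.8,8,1,0,0,0,-12,1.6,16,1,0,0,0,-18,2.5,24,1,0,0,0,-24,3.3,32,1,0,0,0,-30,4,40,1,0,0,0,-34,4.6,46,1,0,0,0,-36,4.9,48.6,1,0,0,0,-36,4.9,48.6,1,0,0,0,-36,4.9,48.6,1,0,0,0,-36,4.9,48.6,1,0,0,0,-36,4.9,48.6,1])

```text
time: 10.0
tool_pos: [0.5684, 0.2117, 0.2666]
ee_rot: [-3.019, -0.654, 0.224]
wrist_force: [0.6, 0.4, -0.6]
width: 0.0654
finger_force: 30.0
```

Run:
```python
from g import *
F=np.array([.5808,.2164,.2482]);delta(o,F+.0227*w,Rf)
s=robot.snapshot("side");t=robot.snapshot("top");pickle.dump(s,open("side3.pkl","wb"))
k=lambda i,x,y,w,h,n:cv2.resize(i["color"][y:y+h,x:x+w,::-1],(w*n,h*n),interpolation=cv2.INTER_CUBIC)
cv2.imwrite("pics/p4.png",k(s,220,130,190,150,4))
cv2.imwrite("pics/p5.png",np.vstack([k(s,180,400,90,80,3),k(s,180,400,90,80,3)*0+0]) if 0 else np.hstack([k(s,180,290,160,190,2),k(t,190,150,200,190,2)]))
```

```text
[0.56842004 0.21169213 0.26661745] [-172.97819389  -37.4887075    12.8091423 ] [ 0.17447695 -0.27284251  1.72776547  0.17638943  1.04458537  1.44211243] 29.981978691648692
turn [-0.1  -0.03  0.16] shift [-0.8  0.9 -0. ]
```

View pics/p4.png

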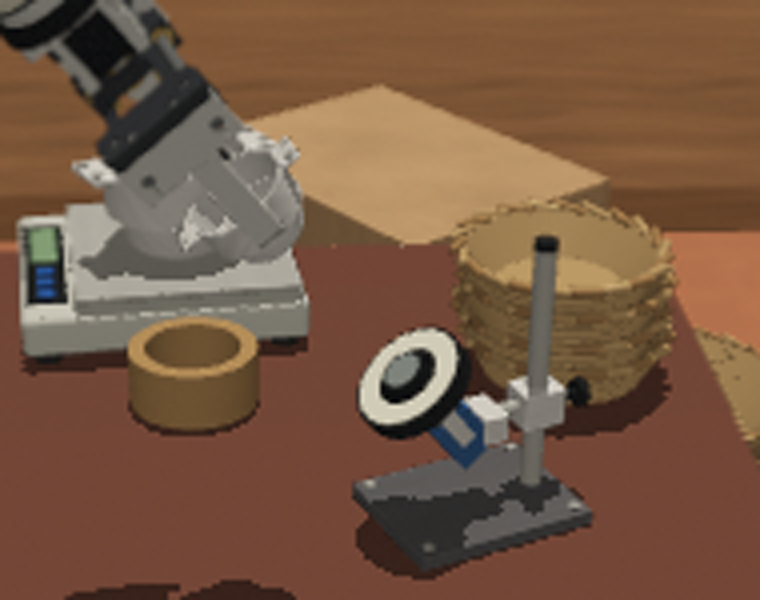

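View pics/p5.png

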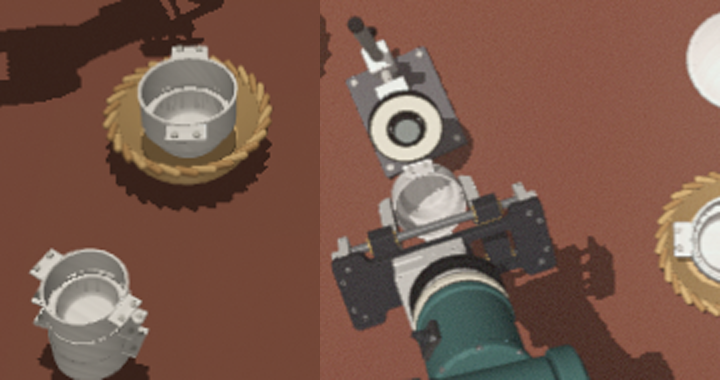

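p4 shows the dish held at the lens side, with ears at about (95,173) and (285,150) in the 4x crop. p5 shows the three-dish pile and the basket undisturbed. I'll check that the dish did not tilt in the grip by projecting the expected dish into this view.

Run:
```python
from g import *
s=pickle.load(open("side3.pkl","rb"))
R=Rn.from_euler("xyz",o["ee_rot"]);z=-R.apply([0,0,1]);x=R.apply([1,0,0]);y=R.apply([0,1,0]);B=o["tool_pos"]-.0227*z
K=np.array([[s["fx"],0,s["cx"]],[0,s["fy"],s["cy"]],[0,0,1]]);Ti=np.linalg.inv(s["T"])
def proj(P): return ((cv2.projectPoints(np.array(P),cv2.Rodrigues(Ti[:3,:3])[0],Ti[:3,3],K,np.array(s["dist_coeffs"]))[0][:,0]-[220,130])+.5)*4
im=cv2.imread("pics/p4.png")
a=np.linspace(0,2*np.pi,60)
def ring(r,h,c): cv2.polylines(im,[proj([B+h*z+r*(np.cos(t)*x+np.sin(t)*y) for t in a]).astype(int)],True,c,1)
ring(.0225,0,(0,0,255));ring(.027,.018,(0,160,255));ring(.033,.044,(0,255,0))
for g in(1,-1):
    cv2.polylines(im,[proj([B+.044*z+g*p*x+q*y for p,q in((.033,.013),(.045,.013),(.045,-.013),(.033,-.013))]).astype(int)],True,(255,0,0),1)
cv2.imwrite("pics/p6.png",cv2.resize(im[90:310,20:340],(800,550)))
```

```text
[0.56832643 0.2116599  0.26632919] [-172.98004519  -37.46232763   12.81053345] [ 0.1744688  -0.27273722  1.72805856  0.17634731  1.04464785  1.44210388] 29.982084184885025
```

View pics/p6.png

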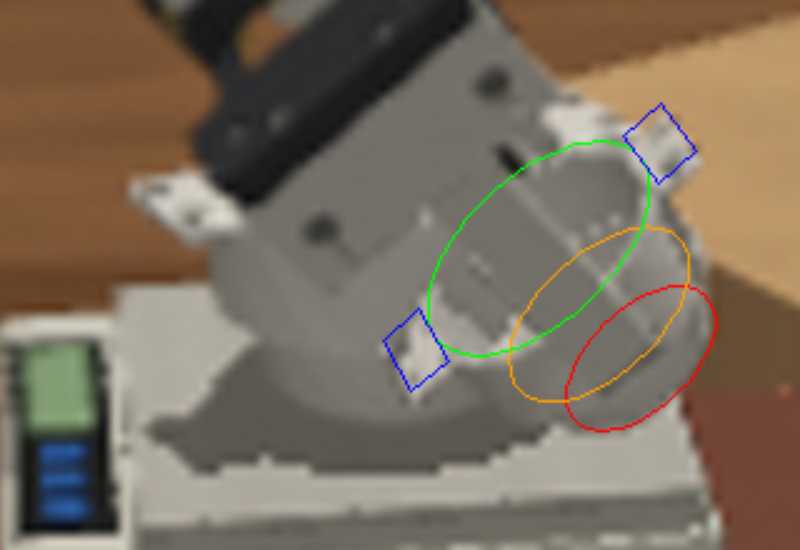

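The projected outline matches the held dish: both ears sit in the blue boxes within a pixel. The left-hand ear at (190,200) belongs to the big dish on the scales behind it. I'll make a final 1 mm correction, hold still, and hand in.

Call:
arm_command(targets=[0,0,0,-0.4,0.4,0,1,0,0,0,-0.8,0.8,0,1,0,0,0,-0.8,0.8,0,1,0,0,0,-0.8,0.8,0,1,0,0,0,-0.8,0.8,0,1,0,0,0,-0.8,0.8,0,1,0,0,0,-0.8,0.8,0,1,0,0,0,-0.8,0.8,0,1])

```text
time: 10.9
tool_pos: [0.5678, 0.2108, 0.2652]
ee_rot: [-3.019, -0.653, 0.224]
wrist_force: [-0.2, 0.5, -0.6]
width: 0.0656
finger_force: 30.0
```

Run:
```python
from g import *
F=np.array([.5808,.2164,.2482]);delta(o,F+.0227*w,Rf);print(o["qvel"].round(3))
print(robot.close_job())
```

```text
[0.56778941 0.2107734  0.26524558] [-172.97532831  -37.41859466   12.81001312] [ 0.17240965 -0.27393781  1.7307933   0.17788466  1.04425837  1.43957563] 29.9820253578946
turn [-0.1   0.04  0.15] shift [ 0.7  0.1 -0.5]
[ 0.002 -0.001  0.    -0.     0.002  0.   ]
the job is handed in; nothing more can be done
None
```

I handed the job in at about 11 s: the arm is holding the top dish by its collar at 30 N, its base at my measured focus point (arm readings within about 1 mm, camera calibration good to about 2 mm) and square to the lens, and the last pictures show the pile, basket and camera stand undisturbed.

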